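Load the brass sleeve into the marking fixture

ROBOT

A 6-joint arm with a two-finger parallel gripper is mounted at the origin on the work surface. World frame = base frame: x ahead of the robot, y to its left, z up, the work surface at z = 0. Lengths are in m, angles in rad, forces in N, time in s.
With the tool pointing down it reaches from about 0.3 to 1 m from the base axis. Payload 5.1 kg.
Tool frame: the origin (TCP) lies between the finger pads; the fingertips stand 17 mm ahead of it and the grasp point (between the pads) lies 2 mm behind it; x points along the fingers, z is the direction in which the jaws open and shut, and the axes are right-handed (so a half turn about x gives the same grasp; the last joint's range is limited). The gripper opens to 95 mm and grips with 3 to 60 N. Pads are 20 mm wide; open, the fingers measure 119 mm over their backs; the gripper's body (75 mm by 180 mm) begins 59 mm behind the grasp point.
Start: joints at [1.02, 0.124, 1.65, -0, 1.367, -0.083], TCP at [0.293, 0.58, 0.232] pointing down, gripper open.
Joint ranges: [-2.61, 2.61], [-1.02, 2.33], [0.03, 2.71], [-1.35, 4.49], [0.32, 2.68], [-2.91, 2.91]. Speed limits (rad/s): [2.57, 2.57, 3.14, 3.14, 3.14, 3.14].

INTERFACE

Orientations are given as [roll, pitch, yaw] about the fixed x, y, z axes, in that order (R = Rz(yaw) Ry(pitch) Rx(roll)).
In Python, from workcell import sense, snapshot, close_job gives the robot as it stands.
- The arm moves only by the tool carry_out, never from a script. Its argument "series" is a list of rows, each a list of 5 numbers: the opening, from -1 (shut) to 1 (fully open), so that 0 is half open, then the shift along the world's x, y, z each as a share of 0.05 m, from -1 to 1, then the turn about the world's z as a share of 90 degrees, from -1 to 1. In form: [[gripper, tx, ty, tz, twist], ...]. A call has 1 to 12 rows; each row shifts and turns the commanded pose from where the row before left it; what a row does not reach is not made up. A row lasts 1/12 s, in which the tool goes at most 41.7 mm and 7.16 degrees, less where a joint would pass 70% of its speed; a pose out of reach is approached as far as the arm can. A call with a number of a shift or a turn outside -1 to 1 is refused whole. A call with a gripper value outside its range is refused whole. The fingers move at their own pace and stop on an object; "squeeze" is the grip in N (left out, the last holds). Time passes only in rows, so rows that do not move let the fingers close. It gives the time, the measured TCP pose, the force and the opening at its end, in the units of the state.
- sense(): the state, without advancing time (a new reading comes with each control period).
- snapshot(name): name is "side" or "top"; returns a dict with "frame" (480x640x3 uint8, red, green, blue), "depth" (480x640 float32, m along the optical axis (not along the pixel's ray), 0 where there is no reading), "fovy" (degrees; the focal length in pixels is half the picture's height over the tangent of half this angle, whatever the lens; pixels are square), "cx", "cy" (the principal point, pixels), "eye" and "attitude" of the camera in the world. Camera axes: x right, y up, looking along -z (the intrinsics and any distortion apply to the point x, -y, -z); pixel columns grow to the right and rows downward; lengths in m; the calibration is good to about 2 mm. A picture is of the moment at which its call begins.
- close_job(): hands the job in, once; it reports no verdict.
The state is a dict: "clock": time; "qpos": joint angles; "joint_vel": joint speeds; "joint_efforts": joint torques, N m; "position": TCP position; "orientation": TCP orientation; "ft_force": force on the tool from outside, world axes, zero at the start; "moment": the same for the moment, N m; "opening": finger opening in m.
Only numpy, scipy, OpenCV 4.12 (cv2) and the standard library are available. Lean on these libraries where they do the work, as an engineer would, in place of code of your own. Each camera call takes 0.05 s, during which the arm holds its last target.

TASK

Take the tall brass sleeve out of the blue bin, stand it gently upright on the round blue mark of the fixture and let go of it; then slide it along the plate, without lifting it or lowering it in from above, until it sits fully home against both faces of the vee block. Then slide the orange-edged guard fully shut in front of it, and only when the guard is shut press the green start button fully down and let it come up again. Leave the other pieces standing in the bin, and do not disturb the mouse, the screwdriver and the purple tray.

Things in the scene. Friction and masses are not known exactly. Their poses are not given: they have to be found in the camera images.
- brass_sleeve: THE TARGET: a brass-yellow sleeve, a round tube 46 mm outside diameter, 58 mm tall, 0.14 to 0.28 kg, its bore closed by a black plug almost flush with the rim (nothing can go inside). It starts standing upright in the blue bin. Origin: centre of its underside; z up along its axis.
- steel_a: Plain silver steel sleeve, otherwise the same size and shape as the brass sleeve (46 mm diameter, 58 mm tall), standing in the bin. Origin: centre of its underside, z up along its axis. To be left standing in the bin.
- steel_b: Plain silver steel sleeve, otherwise the same size and shape as the brass sleeve (46 mm diameter, 58 mm tall), standing in the bin. Origin: centre of its underside, z up along its axis. To be left standing in the bin.
- steel_c: Plain silver steel sleeve, otherwise the same size and shape as the brass sleeve (46 mm diameter, 58 mm tall), standing in the bin. Origin: centre of its underside, z up along its axis. To be left standing in the bin.
- steel_d: Plain silver steel sleeve, otherwise the same size and shape as the brass sleeve (46 mm diameter, 58 mm tall), standing in the bin. Origin: centre of its underside, z up along its axis. To be left standing in the bin.
- brass_collar: Short brass-yellow collar with black plug, 46 mm diameter but only 20 mm tall, standing in the bin: not the target, to be left there. Origin: centre of its underside.
- bin: Blue open bin fixed to the table, outside 136 (its x) by 278 (its y) by 50 mm tall, walls and floor 5 mm. Origin: centre of its underside. Six round pieces stand in it in shuffled order, 2 rows of 3: 58 mm apart along its x, 80 mm apart along its y (each within 3 mm). Room for fingers beside a piece (about 30 mm) is along the bin's y only; along x it is 6 to 18 mm.
- fixture: Fixed aluminium plate 20 mm thick, its x -115 to 115, y -200 to 100 mm, yawed up to 0.15 rad. Origin on the table; x points from mark to vee block, away from the robot. Grey vee block on its far part: two faces 60 mm long, 14 thick, 52 high meet at a right angle and open towards -x; their free ends lie 43 mm either side of the middle line, at x = 40.
- load_mark (a point): Centre of the round blue loading mark (68 mm diameter, flat paint) on top of the fixture plate, 20 mm above the table, at fixture x = -55, y = 0. Axes as the fixture's.
- vee_seat (a point): Point on top of the plate where the centre of the sleeve's underside is when it touches both faces of the vee block: fixture x = 50, y = 0, 105 mm straight beyond the loading mark along the fixture's x. Axes as the fixture's.
- guard (a joint): Sliding clear guard panel, 96 mm wide, 6 thick, orange top strip, orange post (24 mm x, 20 mm y) at its -y end; top 75 mm above the plate. Slides along the fixture's y at fixture x = 0, between mark and vee. In m: 0 open (panel centre at y = -120, beside the sleeve's path), 0.12 fully shut (centre y = 0, before the vee); starts at 0 to 0.03. Stays where left; 2 N moves it.
- guard_push (a point): Centre of the outer (-y) face of the guard's orange post, 45 mm above the plate: push here towards the fixture's +y to shut the guard. The post's face spans 24 mm in x and from 2 to 74 mm above the plate. Moves with the guard. Axes as the fixture's.
- start (a joint): Travel of the green start button in m: 0 up, 0.006 fully down (5 N), springs back. It counts as pressed above 0.004.
- start_top (a point): Centre of the top of the green start button (30 mm diameter), the only button on the control box; pressed straight down.
- console: White control box with a blue top panel, fixed to the table, 100 by 180 by 50 mm tall, holding the green start button. Origin: centre of its underside.
- mouse: Black computer mouse lying loose on the table, 100 by 58 by 32 mm. Bystander. Origin: centre of its underside.
- driver: Screwdriver lying loose on the table, 140 mm long along its x. Bystander.
- tray: Small purple tray with four compartments, 80 by 80 by 30 mm, standing loose on the table. Bystander. Origin: centre of its underside.

How it is judged:
On the way, in this order (a step that is already met when the one before it is completed fails the run):
1. the brass sleeve stands upright and released on the blue mark (its centre within 25 mm of the mark's centre) (horizontal distance between brass_sleeve and load_mark below 0.025 m and z of brass_sleeve in the frame of load_mark below 0.004 m and angle between brass_sleeve's own z axis and vertical below 0.06 rad and contact force between the fingers and brass_sleeve below 0.2 N and linear speed of brass_sleeve below 0.02 m/s), for 0.2 s.
2. the brass sleeve has been slid home into the vee (within 4 to 5 mm of the seat) (x of brass_sleeve in the frame of vee_seat above -0.004 m and horizontal distance between brass_sleeve and vee_seat below 0.005 m and z of brass_sleeve in the frame of vee_seat below 0.004 m and angle between brass_sleeve's own z axis and vertical below 0.06 rad), for 0.2 s.
3. the guard is shut (above 0.114 m) with the sleeve home (all of step 2 and value of joint guard above 0.114 m), for 0.2 s.
4. the start button is pressed (above 0.004 m) with the guard shut (all of step 3 and value of joint start above 0.004 m), for 0.05 s.
At the end, for the whole second after the job is handed in: The brass sleeve stands upright, released and still, home in the vee: within 5 mm of the seat and at most 4 mm short of it; the guard is shut (above 0.114 m); the start button is up (below 0.002 m); the other five pieces stand (within 0.2 rad) in the bin (all of step 3 and contact force between the fingers and brass_sleeve below 0.2 N and linear speed of brass_sleeve below 0.02 m/s and value of joint start below 0.002 m and z of each of steel_a, steel_b, steel_c, steel_d, brass_collar in the frame of bin below 0.02 m and angle between each of steel_a, steel_b, steel_c, steel_d, brass_collar's own z axis and vertical below 0.2 rad); the robot touches nothing.
It fails at once if the start button is pressed (above 0.004 m) while the guard is not shut (below 0.112 m) (value of joint start above 0.004 m and value of joint guard below 0.112 m).
It fails at once if the brass sleeve is lifted more than 12 mm (and less than 60 mm) off the plate within 40 mm of the seat (horizontal distance between brass_sleeve and vee_seat below 0.04 m and z of brass_sleeve in the frame of vee_seat between 0.012 and 0.06 m).
It fails at once if the brass sleeve is dropped: over the mark (within 40 mm) and less than 30 mm above the plate it moves faster than 0.5 m/s (horizontal distance between brass_sleeve and load_mark below 0.04 m and z of brass_sleeve in the frame of load_mark below 0.03 m and linear speed of brass_sleeve above 0.5 m/s).
It fails at once if a round piece is tipped over (more than 0.6 rad), or one other than the brass sleeve is lifted more than 30 mm (z of any of steel_a, steel_b, steel_c, steel_d, brass_collar in the frame of bin above 0.035 m or angle between any of brass_sleeve, steel_a, steel_b, steel_c, steel_d, brass_collar's own z axis and vertical above 0.6 rad).
It fails at once if the mouse, the screwdriver or the purple tray is moved by more than 20 mm (distance of any of mouse, driver, tray from where it was at the start of the episode above 0.02 m).
It also fails if it takes over 67 s, if anything falls off the work surface, if the arm or the gripper's body presses on something with over 40 N, if the wrist force passes 120 N, or if a joint passes its speed limit or range.

## Working session

There is one attempt and no reset: what is moved stays moved. The work goes in short steps, Python scripts to look and compute and a tool call to move; the robot and the scene stay as the last step left them, time stands still between calls to the robot, and variables do not carry over. Pictures are saved under pics/ and viewed, and the job is handed in when it is done.

Besides the shell and the picture viewer there is one more tool, called in YAML: its name, and indented under it one key for each argument. carry_out: Moves the arm, as the interface text tells. Shift numbers are shares of 0.05 m and turn numbers shares of 90 degrees, none past 1 either way. Its arguments: {"type":"object","properties":{"series":{"type":"array","items":{"type":"array","items":{"type":"number"}}},"squeeze":{"type":"number"}},"required":["series"]}

```bash
ls; mkdir -p pics
cat > h.py <<'E'
import numpy as np, cv2
from workcell import sense, snapshot, close_job
E
python3 - <<'E'
from h import *
s=sense(); print({k:np.round(v,3).tolist() for k,v in s.items()})
for n in ("top","side"):
    d=snapshot(n); np.savez(f'{n}.npz',**d)
    cv2.imwrite(f'pics/{n}0.png',d['frame'][...,::-1])
    print(n,{k:d[k] for k in d if k not in('frame','depth')}, [ (k,d[k].shape) for k in('frame','depth')])
E
```

```text
pics
{'clock': 0.0, 'qpos': [1.02, 0.124, 1.652, -0.0, 1.367, -0.083], 'joint_vel': [0.0, -0.001, -0.0, 0.001, -0.001, 0.0], 'joint_efforts': [0.0, -41.762, -35.993, 0.077, 0.049, -0.0], 'position': [0.293, 0.58, 0.23], 'orientation': [3.066, 1.569, -2.114], 'ft_force': [0.052, 0.119, 0.056], 'moment': [-0.031, -0.032, 0.029], 'opening': 0.095}
top {'fovy': 44.96954665846974, 'cx': 305.1281231565803, 'cy': 237.34687298262998, 'eye': array([ 0.3615347 , -0.01017998,  1.15042152]), 'attitude': array([ 0.18794071,  0.03637391, -1.59250859])} [('frame', (480, 640, 3)), ('depth', (480, 640))]
side {'fovy': 42.9640565084352, 'cx': 317.24683868058275, 'cy': 229.8124405438049, 'eye': array([ 0.35216901, -0.93061924,  0.73211666]), 'attitude': array([ 0.96448304, -0.01751788, -0.23966899])} [('frame', (480, 640, 3)), ('depth', (480, 640))]
```

View pics/top0.png

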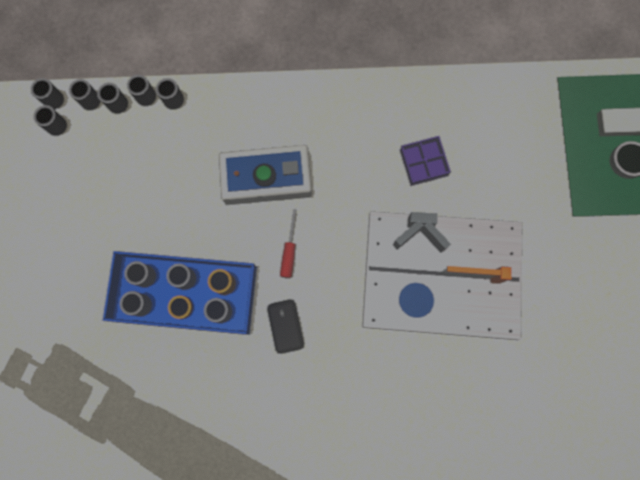

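View pics/side0.png

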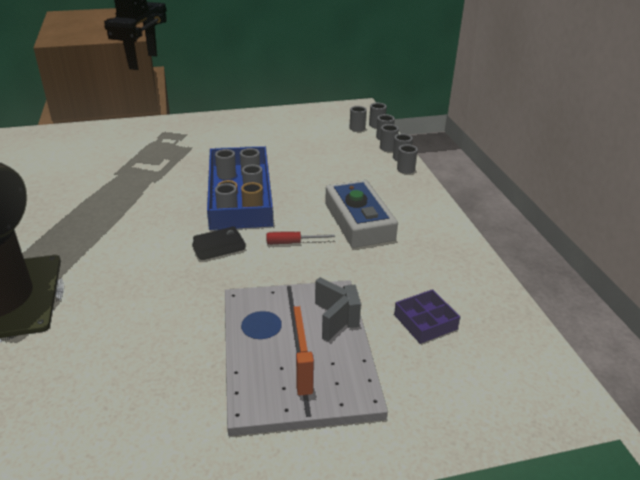

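The top view shows the bin at (180,293), with brass-rimmed pieces at (220,281) and (180,307). It also shows the mark at (417,300), the vee at (423,230), the guard strip from (445,269) to the post at (505,274), and the button at (264,174). The side view suggests the tall brass one is at (252,190), front right.

```bash
cat >> h.py <<'E'
from scipy.spatial.transform import Rotation as R
def cam(d):
    f=240/np.tan(np.radians(float(d['fovy']))/2); return f,float(d['cx']),float(d['cy']),R.from_euler('xyz',d['attitude']).as_matrix(),np.array(d['eye'])
def rays(d,uv):
    f,cx,cy,M,e=cam(d); uv=np.atleast_2d(uv).astype(float)
    c=np.c_[(uv[:,0]-cx)/f,-(uv[:,1]-cy)/f,-np.ones(len(uv))]; return c@M.T,e
def onz(d,uv,z):
    r,e=rays(d,uv); return e+r*((z-e[2])/r[:,2])[:,None]
def cloud(d):
    v,u=np.mgrid[:480,:640]; r,e=rays(d,np.c_[u.ravel(),v.ravel()])
    return (e+r*np.asarray(d['depth']).reshape(-1,1)).reshape(480,640,3)
def proj(d,P):
    f,cx,cy,M,e=cam(d); c=(np.atleast_2d(P)-e)@M; return np.c_[cx+f*c[:,0]/-c[:,2],cy-f*c[:,1]/-c[:,2]]
def cen(mask,amin=30):
    n,l,s,c=cv2.connectedComponentsWithStats(mask.astype(np.uint8)); return [(c[i],s[i]) for i in range(1,n) if s[i,4]>=amin]
E
python3 - <<'E'
from h import *
for n in('top','side'):
    d=dict(np.load(n+'.npz')); P=cloud(d); 
    hsv=cv2.cvtColor(d['frame'],cv2.COLOR_RGB2HSV)
    print(n)
    for nm,lo,hi in(('yellow/orange',(8,110,60),(30,255,255)),('blue',(100,90,40),(125,255,255)),('green',(45,100,40),(85,255,255)),('red',(0,120,60),(7,255,255)),('purple',(125,60,30),(150,255,255))):
        for c,s in cen(cv2.inRange(hsv,lo,hi)>0,40):
            u,v=int(c[0]),int(c[1]); print(nm,c.round(1),s,'P',P[v,u].round(3))
d=dict(np.load('top.npz'));P=cloud(d)
for p in [(137,273),(179,276),(220,281),(132,303),(180,307),(216,310),(350,380),(340,100),(380,320),(500,320),(480,225),(264,174),(300,170)]: print(p,P[p[1],p[0]].round(4))
E
```

```text
top
yellow/orange [484.9 271.4] [447 267  65  13 401] P [ 0.492 -0.299  0.094]
yellow/orange [221.3 281.7] [209 270  23  23 112] P [0.49  0.186 0.061]
yellow/orange [181.7 307.3] [169 297  22  21 107] P [0.446 0.272 0.022]
blue [260.7 170.4] [ 227  152   75   39 1663] P [0.701 0.109 0.078]
blue [184.2 292.9] [ 103  252  152   82 6261] P [0.476 0.27  0.008]
blue [416.  299.7] [400 284  33  33 867] P [ 0.45  -0.184  0.02 ]
green [628.2 138.4] [617 137  23   5  50] P [ 0.768 -0.637  0.003]
green [263.2 172.6] [257 166  14  14 153] P [0.698 0.103 0.074]
green [632.7 187.5] [620 177  20  26 202] P [ 0.665 -0.633  0.001]
red [287.3 259.5] [281 243  13  34 304] P [0.535 0.063 0.02 ]
purple [424.5 160.4] [ 402  137   48   46 1321] P [ 0.727 -0.216  0.027]
side
yellow/orange [80.6 45.6] [  35    9  100   75 4931] P [0.068 1.269 0.05 ]
yellow/orange [142.3  53.5] [136  30  15  45 278] P [0.268 1.279 0.007]
yellow/orange [159.9  81.4] [153  68  12  36 221] P [ 0.307  1.59  -0.216]
yellow/orange [251.7 189. ] [242 183  20  12  73] P [0.492 0.186 0.061]
yellow/orange [303.  358.8] [294 307  19  8
[... 475 characters left out ...]
  67] P [0.699 0.1   0.075]
green [598.3 469.4] [ 536  447  104   33 1741] P [ 0.85  -0.545  0.004]
red [283.  236.6] [267 232  33  10 301] P [0.534 0.052 0.024]
purple [428.1 315.5] [ 396  290   63   52 1566] P [ 0.732 -0.227  0.022]
(137, 273) [0.509  0.3467 0.0649]
(179, 276) [0.5011 0.2659 0.0649]
(220, 281) [0.4899 0.188  0.0624]
(132, 303) [0.4527 0.3562 0.0595]
(180, 307) [0.4458 0.2743 0.0198]
(216, 310) [0.4357 0.1962 0.0576]
(350, 380) [ 0.2996 -0.0532  0.0053]
(340, 100) [ 8.743e-01 -5.310e-02  1.000e-04]
(380, 320) [ 0.4116 -0.1144  0.0188]
(500, 320) [ 0.4063 -0.3434  0.0173]
(480, 225) [ 0.5926 -0.3194  0.0192]
(264, 174) [0.6934 0.1012 0.0769]
(300, 170) [0.7073 0.0325 0.051 ]
```

```bash
python3 - <<'E'
from h import *
d=dict(np.load('top.npz'));P=cloud(d);hsv=cv2.cvtColor(d['frame'],cv2.COLOR_RGB2HSV)
s=dict(np.load('side.npz'))
def rim(d,c,z,lo,hi,r=14):
    hsv=cv2.cvtColor(d['frame'],cv2.COLOR_RGB2HSV); m=cv2.inRange(hsv,lo,hi); 
    mm=np.zeros_like(m); cv2.circle(mm,c,r,255,-1); m&=mm
    k=max(cv2.findContours(m,cv2.RETR_EXTERNAL,cv2.CHAIN_APPROX_NONE)[0],key=lambda a:len(a))
    X=onz(d,k[:,0,:],z)[:,:2].astype(np.float32); (x,y),r=cv2.minEnclosingCircle(X); 
    A=np.c_[2*X,np.ones(len(X))]; q=np.linalg.lstsq(A,(X**2).sum(1),rcond=None)[0]
    return np.round([x,y,r,q[0],q[1],np.sqrt(q[2]+q[0]**2+q[1]**2)],4)
print('brass top',rim(d,(220,281),.063,(8,80,50),(32,255,255)))
print('brass side',rim(s,(252,190),.063,(8,80,50),(32,255,255)))
for nm,dd,c in(('top',d,(417,300)),('side',s,(261,325))): print('mark',nm,rim(dd,c,.020,(100,90,40),(125,255,255),25))
# plate rect
val=hsv
reg=(P[...,2]>.013)&(P[...,2]<.026)&(P[...,1]<-.05)&(P[...,1]>-.42)&(P[...,0]>.36)&(P[...,0]<.65)
n,l,st,c=cv2.connectedComponentsWithStats(cv2.morphologyEx(reg.astype(np.uint8),cv2.MORPH_OPEN,np.ones((3,3))))
print(st)
i=1+np.argmax(st[1:,4]); X=P[l==i][:,:2]
r=cv2.minAreaRect(X.astype(np.float32)); print('plate',r,cv2.boxPoints(r))
g=(cv2.inRange(hsv,(5,100,60),(30,255,255))>0)&(P[...,2]>.085)&(P[...,1]<0)
X=P[g]; print('guard',X.min(0),X.max(0),X.mean(0),cv2.minAreaRect(X[:,:2].astype(np.float32)), cv2.fitLine(X[X[:,1]>-.30][:,:2].astype(np.float32),cv2.DIST_HUBER,0,.01,.01).ravel())
v=(P[...,2]>.064)&(P[...,2]<.08)&(P[...,1]<-.1)&(P[...,1]>-.3)&(P[...,0]>.5)
X=P[v];print('vee',X[:,2].mean(),len(X),cv2.boxPoints(cv2.minAreaRect(X[:,:2].astype(np.float32))))
b=(P[...,2]>.04)&(P[...,2]<.056)&(P[...,1]>.12)&(P[...,1]<.45)&(P[...,0]>.36)&(P[...,0]<.58)&(hsv[...,0]>100)&(hsv[...,0]<125)
X=P[b]; print('bin',cv2.minAreaRect(X[:,:2].astype(np.float32)))
cb=(P[...,2]>.045)&(P[...,2]<.058)&(P[...,1]>-.03)&(P[...,1]<.2)&(P[...,0]>.62)&(P[...,0]<.8)
print('console',cv2.minAreaRect(P[cb][:,:2].astype(np.float32)))
gb=cv2.inRange(hsv,(45,90,40),(85,255,255))>0; gb[:, :200]=0; gb[:,300:]=0
print('btn',onz(d,[np.argwhere(gb)[:,::-1].mean(0)],.075), P[gb].mean(0),np.median(P[gb],0))
E
python3 - <<'E'
import cv2
a=cv2.imread('pics/top0.png')[190:350,350:540]; cv2.imwrite('pics/fx.png',cv2.resize(a,None,fx=4,fy=3.7,interpolation=2)[:600,:800])
E
```

```text
brass top [0.4897 0.1883 0.0226 0.49   0.188  0.0213]
brass side [0.4885 0.167  0.0449 0.4911 0.1679 0.0351]
mark top [ 0.4489 -0.1854  0.0321  0.4488 -0.1853  0.0311]
mark side [ 0.4505 -0.1856  0.0325  0.4505 -0.1853  0.0313]
[[     0      0    640    480 290854]
 [   363    212    159    128  16346]]
plate ((0.4980754852294922, -0.24165037274360657), (0.3013894855976105, 0.23043064773082733), 84.13631439208984) [[ 0.3680677  -0.379786  ]
 [ 0.59729266 -0.4033273 ]
 [ 0.6280832  -0.10351473]
 [ 0.3988583  -0.07997346]]
guard [ 0.3615347  -0.34676614  0.08628956] [ 0.50144111 -0.01017998  1.15042152] [ 0.49081377 -0.29983694  0.09611875] ((0.4480888247489929, -0.17184869945049286), (0.059009112417697906, 0.3619828224182129), 18.904979705810547) [ 0.07932933  0.99684846  0.4951876  -0.26396126]
vee 0.07155919279524507 776 [[ 0.5003817  -0.23432606]
 [ 0.5762801  -0.27845287]
 [ 0.6294055  -0.1870768 ]
 [ 0.5535071  -0.14295   ]]
bin ((0.4735043942928314, 0.27051466703414917), (0.2796883285045624, 0.13643860816955566), 83.33953094482422)
console ((0.7067170143127441, 0.10308773815631866), (0.10043415427207947, 0.17955410480499268), 3.5958898067474365)
btn [[0.69691922 0.10309931 0.075     ]] [0.69733407 0.10324031 0.07370379] [0.69728117 0.10325405 0.07388684]
```

View pics/fx.png

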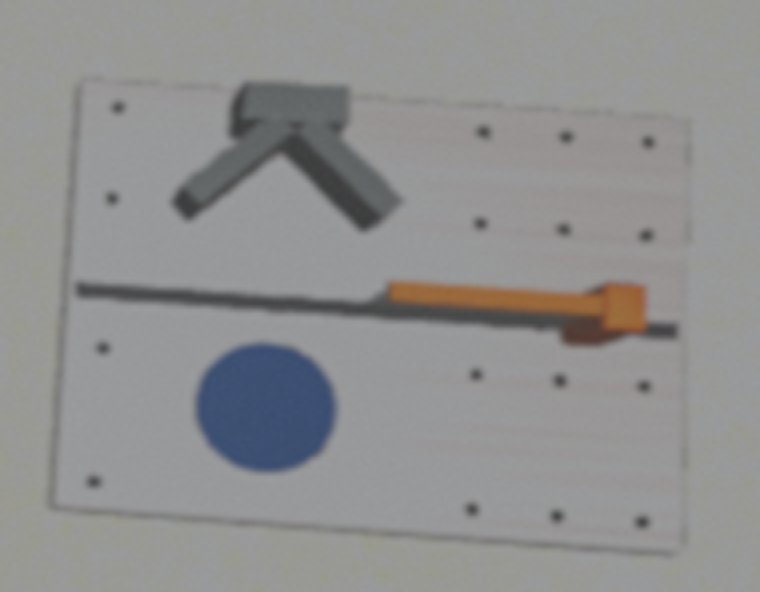

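The crop shows the mark at crop (265,407), the vee opening towards it, and the guard slot. The guard strip's free end is at crop (390,290), well to the right of the mark-to-vee path. Both views agree on the mark to within 2 mm.

```bash
cat >> h.py <<'E'
FO=np.array([.5037,-.1913]); th=-.102; FX=np.array([np.cos(th),np.sin(th)]); FY=np.array([-np.sin(th),np.cos(th)])
def fx(x,y): return FO+x*FX+y*FY
def tofx(p): q=np.asarray(p)[...,:2]-FO; return np.c_[q@FX,q@FY]
def st():
    s=sense(); M=R.from_euler('xyz',s['orientation']).as_matrix(); a=np.degrees(np.arctan2(M[1,2],M[0,2]))%180
    print('t %.2f'%s['clock'],'pos',np.round(s['position'],4),'jaw deg %.2f'%a,'toolx',M[:,0].round(3),'F',np.round(s['ft_force'],1),'open %.4f'%s['opening'],'q6 %.2f'%s['qpos'][5])
    return s
E
python3 - <<'E'
from h import *
st()
d=dict(np.load('top.npz'))
print('mark',fx(-.055,0),'seat',fx(.05,0))
print('strip free end, post corners (z .095)',tofx(onz(d,[(446,268),(446,273),(500,268),(511,269),(511,277)],.095)))
print('vee ends', tofx(onz(d,[(396,244),(448,247),(423,229)],.072)))
P=cloud(d); X=P[265:282,440:520].reshape(-1,3); X=X[(X[:,2]>.085)&(X[:,2]<.1)]; q=tofx(X); print('guard fx',q.min(0),q.max(0),len(q))
E
```

```text
t 0.10 pos [0.2928 0.5797 0.2305] jaw deg 63.20 toolx [-0.001 -0.002 -1.   ] F [ 0.1  0.5 -0.1] open 0.0949 q6 -0.08
mark [ 0.44898586 -0.18569972] seat [ 0.55344013 -0.19639116]
strip free end, post corners (z .095) [[-0.00052242 -0.04024019]
 [-0.00967691 -0.04056337]
 [ 0.00678764 -0.13707938]
 [ 0.00644204 -0.15675296]
 [-0.00814494 -0.15696936]]
vee ends [[ 0.0413995   0.04981621]
 [ 0.04284225 -0.04703148]
 [ 0.0738283   0.00077636]]
guard fx [-0.01283203 -0.15793181] [ 0.01159645 -0.0422538 ] 475
```

carry_out:
  series:
    - [0.47,0.33,-0.653,0,0.0186]
    - [0.47,0.33,-0.653,0,0.0186]
    - [0.47,0.33,-0.653,0,0.0186]
    - [0.47,0.33,-0.653,0,0.0186]
    - [0.47,0.33,-0.653,0,0.0186]
    - [0.47,0.33,-0.653,0,0.0186]
    - [0.47,0.33,-0.653,0,0.0186]
    - [0.47,0.33,-0.653,0,0.0186]
    - [0.47,0.33,-0.653,0,0.0186]
    - [0.47,0.33,-0.653,0,0.0186]
    - [0.47,0.33,-0.653,0,0.0186]
    - [0.47,0.33,-0.653,0,0.0186]
  squeeze: 20

```text
clock: 1.1
position: [0.4913, 0.1866, 0.2313]
orientation: [1.806, 1.57, -3.022]
ft_force: [-0.1, 0.2, 0.5]
opening: 0.0699
```

```bash
python3 -c "
from h import *
st()"
```

```text
t 1.10 pos [0.4913 0.1866 0.2313] jaw deg 83.37 toolx [-0. -0. -1.] F [-0.1  0.2  0.5] open 0.0699 q6 -1.19
```

carry_out:
  series:
    - [0.47,-0.02,0.02,-0.6,0]
    - [0.47,0,0,-0.6,0]
    - [0.47,0,0,-0.6,0]
    - [0.47,0,0,-0.4,0]
    - [0.47,0,0,0,0]

```text
clock: 1.52
position: [0.4862, 0.188, 0.1157]
orientation: [1.958, 1.56, -2.872]
ft_force: [-1.6, 0.9, 0.8]
opening: 0.0695
```

```bash
python3 -c "
from h import *
st()
for n in('top','side'):
    d=snapshot(n); a=d['frame'][...,::-1]; a=a[230:350,90:280] if n=='top' else a[90:260,150:350]
    cv2.imwrite(f'pics/g1{n}.png',cv2.resize(a,None,fx=3.5,fy=3.5))"
```

```text
t 1.52 pos [0.4862 0.188  0.1157] jaw deg 83.26 toolx [-0.01  -0.003 -1.   ] F [-1.6  0.9  0.8] open 0.0695 q6 -1.19
```

View pics/g1side.png

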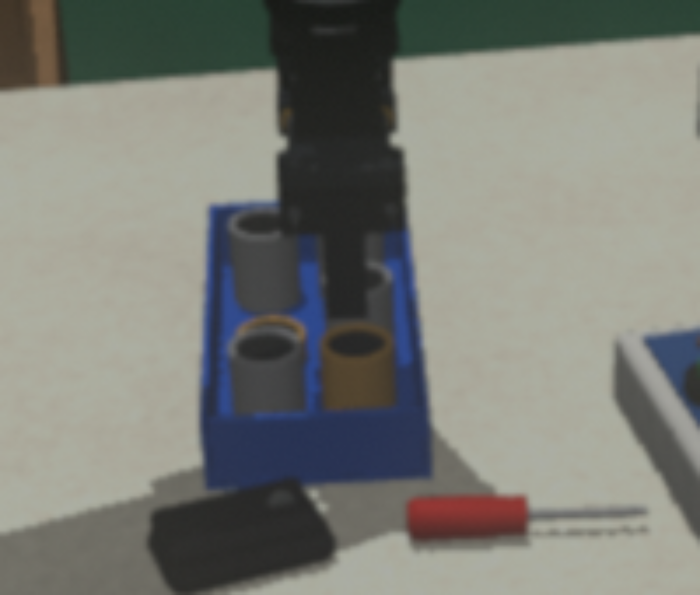

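View pics/g1top.png

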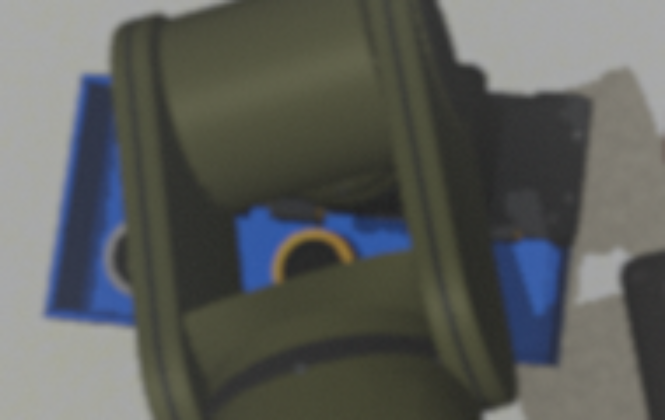

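The side crop shows the near finger's tip just over the rear rim of the brass sleeve at (358,325). The jaw is lined up with the bin, and the arm was still catching up when the picture was taken.

carry_out:
  series:
    - [0.47,0,0,0,0]
    - [0.47,0,0,0,0]

```text
clock: 1.78
position: [0.4915, 0.1899, 0.124]
orientation: [-1.185, 1.567, 0.269]
ft_force: [1.0, -0.0, 0.4]
opening: 0.0697
```

carry_out:
  series:
    - [0.47,-0.02,-0.03,-0.15,0]
    - [0.47,0,0,-0.2,0]
    - [0.47,0,0,-0.2,0]
    - [0.47,0,0,-0.2,0]
    - [0.47,0,0,-0.2,0]
    - [0.47,0,0,-0.2,0]
    - [0.47,0,0,-0.2,0]
    - [0.47,0,0,-0.15,0]
    - [0.47,0,0,0,0]
    - [0.47,0,0,0,0]
    - [0.47,0,0,0,0]

```text
clock: 2.7
position: [0.4895, 0.188, 0.047]
orientation: [-1.2, 1.57, 0.253]
ft_force: [-0.2, 0.4, 0.6]
opening: 0.07
```

carry_out:
  series:
    - [-1,0,0,0,0]
    - [-1,0,0,0,0]
    - [-1,0,0,0,0]
    - [-1,0,0,0,0]
    - [-1,0,0,0,0]
    - [-1,0,0,0,0]
  squeeze: 20

```text
clock: 3.2
position: [0.4894, 0.188, 0.047]
orientation: [-1.024, 1.57, 0.429]
ft_force: [-0.9, 0.8, 1.7]
opening: 0.046
```

carry_out:
  series:
    - [-1,0,0,0.1,0]
    - [-1,0,0,0.2,0]
    - [-1,0,0,0.3,0]
    - [-1,0,0,0.4,0]
    - [-1,0,0,0.4,0]
    - [-1,0,0,0.4,0]
    - [-1,0,0,0.4,0]
    - [-1,0,0,0.3,0]
    - [-1,0,0,0.2,0]
    - [-1,0,0,0,0]
    - [-1,0,0,0,0]

```text
clock: 4.12
position: [0.4891, 0.1878, 0.1819]
orientation: [-1.217, 1.57, 0.237]
ft_force: [0.1, 0.2, -1.9]
opening: 0.0455
```

```bash
python3 -c "
from h import *
st()
d=snapshot('side'); a=d['frame'][...,::-1]; a=a[60:260,150:350]
cv2.imwrite(f'pics/g2.png',cv2.resize(a,None,fx=3,fy=3))"
```

```text
t 4.12 pos [0.4891 0.1878 0.1819] jaw deg 83.28 toolx [ 0.001  0.    -1.   ] F [ 0.1  0.2 -1.9] open 0.0455 q6 -1.19
```

View pics/g2.png

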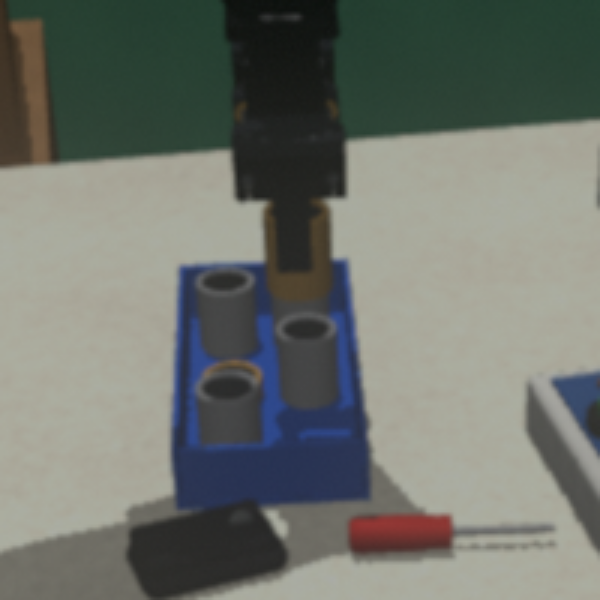

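The sleeve is held upright, and the other five pieces still stand in the bin.

carry_out:
  series:
    - [-1,-0.03,-0.3,0,0.01]
    - [-1,-0.06,-0.55,0,0]
    - [-1,-0.08,-0.75,0,0]
    - [-1,-0.08,-0.75,0,0]
    - [-1,-0.08,-0.75,0,0]
    - [-1,-0.08,-0.75,0,0]
    - [-1,-0.08,-0.75,0,0]
    - [-1,-0.08,-0.75,0,0]
    - [-1,-0.08,-0.75,0,0]
    - [-1,-0.08,-0.75,0,0]
    - [-1,-0.045,-0.4,0,0]
    - [-1,-0.027,-0.224,0,0]

```text
clock: 5.17
position: [0.4476, -0.1879, 0.1799]
orientation: [1.324, 1.568, 2.79]
ft_force: [0.8, 0.1, -2.2]
opening: 0.0455
```

carry_out:
  series:
    - [-1,0,0,0,0]
    - [-1,0,0,0,0]
    - [-1,0,0,0,0]

```text
clock: 5.42
position: [0.4489, -0.1846, 0.1809]
orientation: [0.826, 1.569, 2.296]
ft_force: [-0.5, -0.4, -1.8]
opening: 0.0456
```

carry_out:
  series:
    - [-1,0.01,-0.02,-0.2,0]
    - [-1,0,0,-0.4,0]
    - [-1,0,0,-0.4,0]
    - [-1,0,0,-0.4,0]
    - [-1,0,0,-0.3,0]
    - [-1,0,0,-0.2,0]
    - [-1,0,0,-0.1,0]
    - [-1,0,0,-0.1,0]
    - [-1,0,0,0,0]
    - [-1,0,0,0,0]
    - [-1,0,0,0,0]

```text
clock: 6.33
position: [0.4503, -0.1872, 0.0777]
orientation: [-1.978, 1.569, -0.509]
ft_force: [-0.2, -0.5, -2.2]
opening: 0.0458
```

```bash
python3 -c "
from h import *
st()
d=snapshot('side'); a=d['frame'][...,::-1]; a=a[220:420,180:400]
cv2.imwrite(f'pics/g3.png',cv2.resize(a,None,fx=3,fy=3))"
```

```text
t 6.33 pos [ 0.4503 -0.1872  0.0777] jaw deg 84.19 toolx [ 0.002 -0.001 -1.   ] F [-0.2 -0.5 -2.2] open 0.0458 q6 -1.97
```

View pics/g3.png

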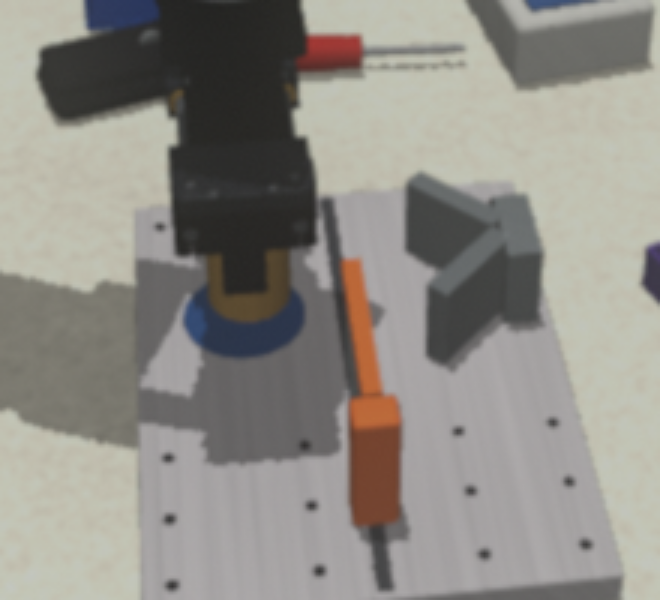

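carry_out:
  series:
    - [-1,-0.01,0.02,-0.1,0]
    - [-1,0,0,-0.1,0]
    - [-1,0,0,-0.04,0]
    - [-1,0,0,-0.02,0]
    - [-1,0,0,0,0]
    - [-1,0,0,0,0]

```text
clock: 6.88
position: [0.449, -0.1859, 0.0636]
orientation: [1.124, 1.571, 2.593]
ft_force: [-1.0, -0.4, -1.7]
opening: 0.0457
```

carry_out:
  series:
    - [-1,0,0,-0.02,0]
    - [-1,0,0,-0.02,0]
    - [-1,0,0,0,0]
    - [-1,0,0,0,0]

```text
clock: 7.22
position: [0.4493, -0.186, 0.062]
orientation: [-1.972, 1.57, -0.503]
ft_force: [-0.5, 0.3, 0.6]
opening: 0.0456
```

carry_out:
  series:
    - [-1,0,0,-0.01,0]
    - [-0.02,0,0,0,0]
    - [0,0,0,0,0]
    - [0.2,0,0,0,0]
    - [0.3,0,0,0,0]
    - [0.3,0,0,0,0]
    - [0.3,0,0,0,0]
    - [0.3,0,0,0,0]
    - [0.3,0,0,0,0]

```text
clock: 7.97
position: [0.449, -0.1859, 0.0611]
orientation: [1.156, 1.571, 2.625]
ft_force: [-0.0, 0.4, 0.5]
opening: 0.0616
```

```bash
python3 -c "
from h import *
s=st(); print(tofx(s['position']))
d=snapshot('side'); a=d['frame'][...,::-1]; a=a[220:420,180:400]
cv2.imwrite(f'pics/g4.png',cv2.resize(a,None,fx=3,fy=3))"
```

```text
t 7.97 pos [ 0.449  -0.1859  0.0611] jaw deg 84.18 toolx [-0.  0. -1.] F [-0.   0.4  0.5] open 0.0616 q6 -1.97
[[-0.05496965 -0.00015684]]
```

View pics/g4.png

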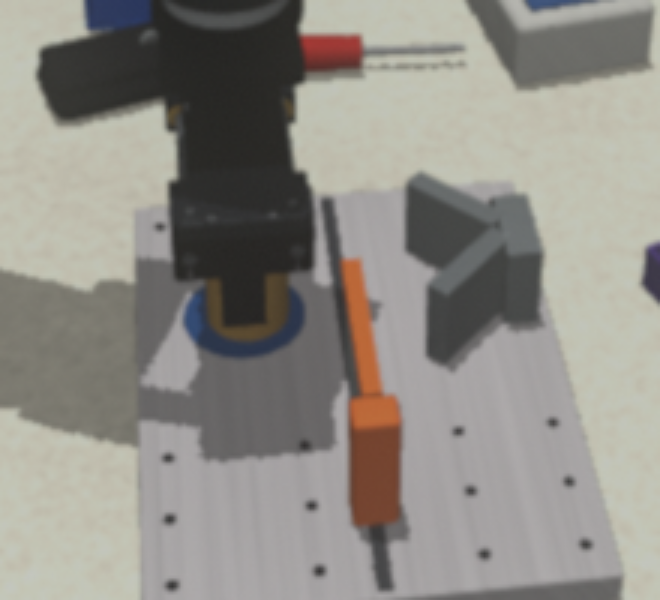

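The sleeve stands on the mark inside its blue ring, with the fingers clear on both sides. Next I back out along fixture -x, narrow the fingers to a 34 mm cradle, and push from behind.

carry_out:
  series:
    - [0.3,-0.12,0.012,0,0]
    - [0.3,-0.2,0.02,0,0]
    - [0.3,-0.2,0.02,0,0]
    - [0.3,-0.12,0.012,0,0]
    - [0.3,-0.06,0.006,0,0]
    - [-0.28,0,0,-0.05,0]
    - [-0.28,0,0,-0.05,0]
    - [-0.28,0,0,-0.05,0]
    - [-0.28,0,0,0,0]
    - [-0.28,0,0,0,0]
    - [-0.28,0,0,0,0]

```text
clock: 8.93
position: [0.4142, -0.1824, 0.0536]
orientation: [1.176, 1.571, 2.645]
ft_force: [-0.6, -0.4, -0.6]
opening: 0.0348
```

```bash
python3 -c "
from h import *
s=st(); print(tofx(s['position']))
d=snapshot('side'); a=d['frame'][...,::-1]; a=a[220:420,180:400]
cv2.imwrite(f'pics/g5.png',cv2.resize(a,None,fx=3,fy=3))
d=snapshot('top'); a=d['frame'][...,::-1]; a=a[190:350,340:540]
cv2.imwrite(f'pics/g5t.png',cv2.resize(a,None,fx=3,fy=3))"
```

```text
t 8.93 pos [ 0.4142 -0.1824  0.0536] jaw deg 84.19 toolx [-0.  0. -1.] F [-0.6 -0.4 -0.6] open 0.0348 q6 -2.00
[[-0.08995501 -0.00024056]]
```

View pics/g5.png

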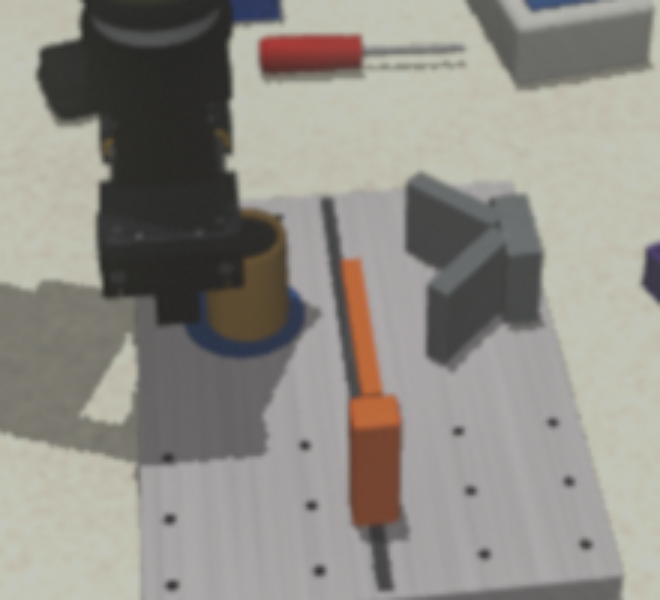

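View pics/g5t.png

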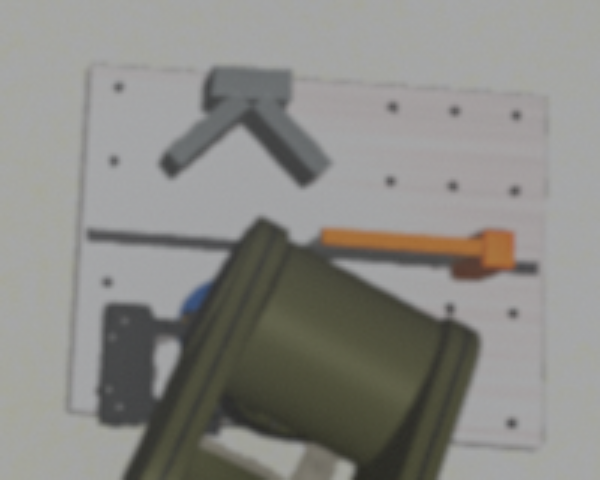

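The sleeve is free-standing on the mark at side-crop (248,270). The cradle is behind it and the path to the vee is clear of the guard's free end.

carry_out:
  series:
    - [-0.28,0.1,-0.0102,0,0]
    - [-0.28,0.08,-0.0082,0,0]
    - [-0.28,0.08,-0.0082,0,0]
    - [-0.28,0.1,-0.0102,0,0]
    - [-0.28,0.12,-0.0122,0,0]
    - [-0.28,0.12,-0.0122,0,0]
    - [-0.28,0.12,-0.0122,0,0]
    - [-0.28,0.12,-0.0122,0,0]
    - [-0.28,0.08,-0.0082,0,0]
    - [-0.28,0.04,-0.0041,0,0]

```text
clock: 9.87
position: [0.4627, -0.1873, 0.0536]
orientation: [-1.659, 1.571, -0.19]
ft_force: [-3.1, 0.6, 2.3]
opening: 0.0339
```

```bash
python3 -c "
from h import *
s=st(); print(tofx(s['position']))
d=snapshot('side'); a=d['frame'][...,::-1]; a=a[220:420,180:400]
cv2.imwrite(f'pics/g6.png',cv2.resize(a,None,fx=3,fy=3))"
```

```text
t 9.87 pos [ 0.4627 -0.1873  0.0536] jaw deg 84.20 toolx [ 0. -0. -1.] F [-3.1  0.6  2.3] open 0.0339 q6 -1.96
[[-0.04116811 -0.00018973]]
```

View pics/g6.png

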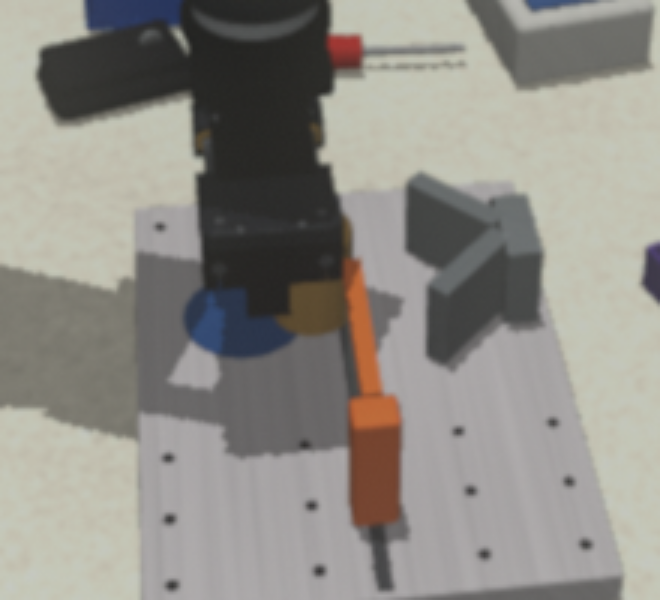

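The sleeve is upright and sliding with the cradle, now just short of the guard slot.

carry_out:
  series:
    - [-0.28,0.08,-0.0082,0,0]
    - [-0.28,0.12,-0.0122,0,0]
    - [-0.28,0.12,-0.0122,0,0]
    - [-0.28,0.12,-0.0122,0,0]
    - [-0.28,0.12,-0.0122,0,0]
    - [-0.28,0.12,-0.0122,0,0]
    - [-0.28,0.12,-0.0122,0,0]
    - [-0.28,0.12,-0.0122,0,0]
    - [-0.28,0.12,-0.0122,0,0]
    - [-0.28,0.08,-0.0082,0,0]
    - [-0.28,0.04,-0.0041,0,0]
    - [-0.28,0,0,0,0]

```text
clock: 10.92
position: [0.5206, -0.1932, 0.0537]
orientation: [-1.615, 1.57, -0.146]
ft_force: [0.5, -0.4, -0.1]
opening: 0.0341
```

```bash
python3 -c "
from h import *
s=st(); print(tofx(s['position']))
d=snapshot('side'); a=d['frame'][...,::-1]; a=a[220:420,180:400]
cv2.imwrite(f'pics/g7.png',cv2.resize(a,None,fx=3,fy=3))
d=snapshot('top'); a=d['frame'][...,::-1]; a=a[190:350,340:540]
cv2.imwrite(f'pics/g7t.png',cv2.resize(a,None,fx=3,fy=3))"
```

```text
t 10.92 pos [ 0.5206 -0.1932  0.0537] jaw deg 84.19 toolx [ 0. -0. -1.] F [ 0.5 -0.4 -0.1] open 0.0341 q6 -1.92
[[ 0.01698212 -0.00017742]]
```

View pics/g7.png

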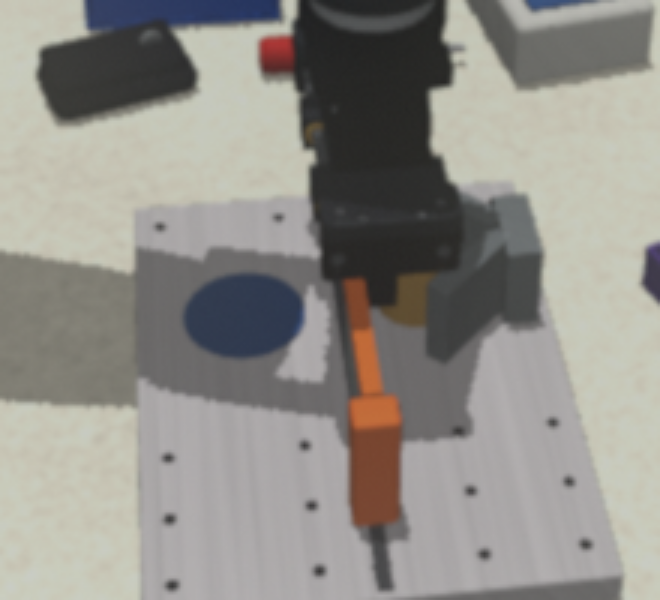

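View pics/g7t.png

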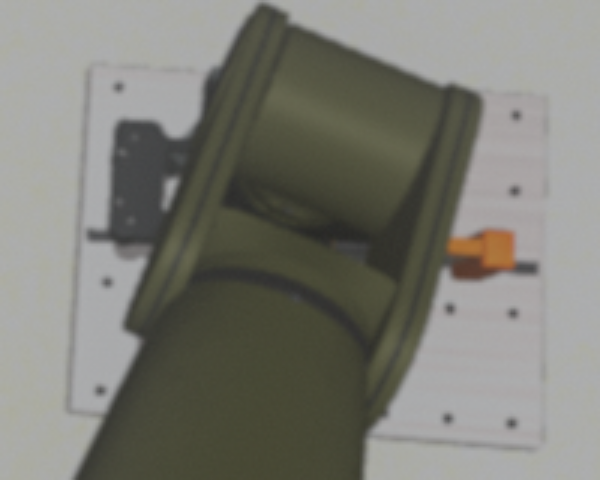

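The sleeve is entering the vee, upright. By the arm reading it has about 8 mm left to go.

carry_out:
  series:
    - [-0.28,0.04,-0.004,0,0]
    - [-0.28,0.04,-0.004,0,0]
    - [-0.28,0.04,-0.004,0,0]
    - [-0.28,0,0,0,0]

```text
clock: 11.35
position: [0.5263, -0.1938, 0.0537]
orientation: [-1.668, 1.57, -0.199]
ft_force: [0.3, 0.2, -0.5]
opening: 0.0344
```

carry_out:
  series:
    - [-0.28,0.03,-0.003,0,0]
    - [-0.28,0,0,0,0]

```text
clock: 11.52
position: [0.5277, -0.1939, 0.0537]
orientation: [-1.508, 1.571, -0.039]
ft_force: [-1.0, 0.6, 0.4]
opening: 0.0342
```

carry_out:
  series:
    - [-0.28,0.03,-0.003,0,0]
    - [-0.28,0,0,0,0]

```text
clock: 11.68
position: [0.5284, -0.1941, 0.0536]
orientation: [1.609, 1.569, 3.079]
ft_force: [-4.1, -0.9, 2.5]
opening: 0.0343
```

carry_out:
  series:
    - [-0.28,0.02,-0.002,0,0]
    - [-0.28,0,0,0,0]

```text
clock: 11.85
position: [0.5286, -0.1942, 0.0535]
orientation: [1.574, 1.567, 3.044]
ft_force: [-7.9, -1.1, 4.6]
opening: 0.0346
```

carry_out:
  series:
    - [-0.28,0.02,-0.002,0,0]
    - [-0.28,0,0,0,0]
    - [-0.28,0,0,0,0]

```text
clock: 12.1
position: [0.5288, -0.1942, 0.0535]
orientation: [1.566, 1.565, 3.036]
ft_force: [-11.5, -0.6, 6.7]
opening: 0.0345
```

The push force rose steadily, to 11 N, with no further travel, so the sleeve is against the faces. I'm backing off and lifting to look.

carry_out:
  series:
    - [-0.28,-0.06,0.006,0,0]
    - [-0.28,-0.1,0.01,0,0]
    - [-0.28,-0.2,0.02,0,0]
    - [-0.28,-0.2,0.02,0.1,0]
    - [-0.28,-0.2,0,0.4,0]
    - [-0.28,-0.4,0,0.6,0]
    - [-0.28,-0.6,-0.4,0.6,0]
    - [-0.28,-0.6,-0.6,0.6,0]
    - [-0.28,-0.3,-0.6,0.6,0]
    - [-0.28,0,-0.6,0,0]
    - [-0.28,0,-0.6,0,0]
    - [-1,0,-0.3,0,0]

```text
clock: 13.1
position: [0.408, -0.3388, 0.1884]
orientation: [-2.342, 1.567, -0.875]
ft_force: [0.0, 0.9, 0.1]
opening: 0.0313
```

```bash
python3 -c "
from h import *
s=st(); print(tofx(s['position']))
d=snapshot('side'); np.savez('side2.npz',**d); a=d['frame'][...,::-1]; a=a[220:420,180:400]
cv2.imwrite(f'pics/g8.png',cv2.resize(a,None,fx=3,fy=3))
d=snapshot('top'); np.savez('top2.npz',**d); a=d['frame'][...,::-1]; a=a[190:350,340:540]
cv2.imwrite(f'pics/g8t.png',cv2.resize(a,None,fx=3,fy=3))"
```

```text
t 13.10 pos [ 0.408  -0.3388  0.1884] jaw deg 84.06 toolx [ 0.002 -0.003 -1.   ] F [0.  0.9 0.1] open 0.0313 q6 -2.26
[[-0.08018564 -0.15647152]]
```

View pics/g8.png

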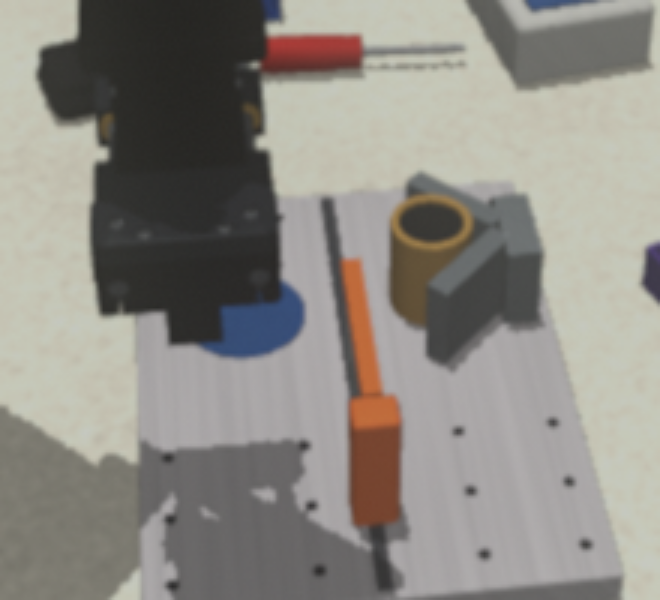

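View pics/g8t.png

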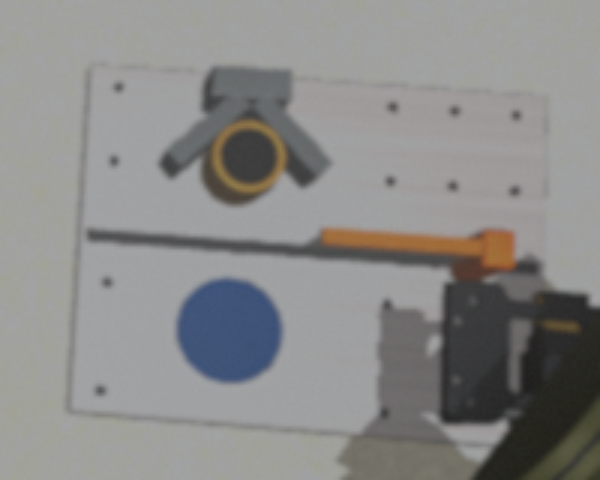

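The sleeve stands in the vee, rim at top-crop (249,157), touching both faces. Now I'll check that against the seat.

Run:
```python
from h import *
d=dict(np.load('top2.npz')); hsv=cv2.cvtColor(d['frame'],cv2.COLOR_RGB2HSV)
m=cv2.inRange(hsv,(8,70,50),(32,255,255)); mm=np.zeros_like(m); cv2.circle(mm,(423,242),16,255,-1); m&=mm
P=cloud(d); m[(P[...,2]<.068)]=0
X=onz(d,np.argwhere(m)[:,::-1],.078)[:,:2]
A=np.c_[2*X,np.ones(len(X))]; q=np.linalg.lstsq(A,(X**2).sum(1),rcond=None)[0]
k=max(cv2.findContours(m,cv2.RETR_EXTERNAL,1)[0],key=len); c,r=cv2.minEnclosingCircle(onz(d,k[:,0],.078)[:,:2].astype(np.float32))
print('sleeve',q[:2],c,r,'fixture',tofx(q[:2]),tofx(c),'seat',fx(.05,0), 'n',len(X))
for x,y in((0,-.19),(0,-.18)): print(fx(x,y))
```

```text
sleeve [ 0.55159001 -0.19448699] (0.5511814951896667, -0.19453023374080658) 0.023845018818974495 fixture [[0.04796561 0.00170589]] [[0.04756362 0.00162127]] seat [ 0.55344013 -0.19639116] n 237
[ 0.48435359 -0.38031248]
[ 0.48537182 -0.37036445]
```

The sleeve reads at fixture (48, 1.7) mm against the seat at (50, 0), which is within the calibration error. The push force was also purely axial, so both faces are loaded. Next is the guard.

carry_out:
  series:
    - [-1,0.5,-0.28,0,0]
    - [-1,0.5,-0.28,0,0]
    - [-1,0.5,-0.28,0,0]
    - [-1,0,0,-0.1,0]
    - [-1,0,0,-0.4,0]
    - [-1,0,0,-0.4,0]
    - [-1,0,0,-0.4,0]
    - [-1,0,0,-0.4,0]
    - [-1,0,0,-0.4,0]
    - [-1,0,0,-0.3,0]
    - [-1,0,0,-0.1,0]
    - [-1,0,0,0,0]

```text
clock: 14.2
position: [0.482, -0.3756, 0.0597]
orientation: [0.862, 1.566, 2.333]
ft_force: [0.3, -0.4, -0.8]
opening: 0.0005
```

```bash
python3 -c "
from h import *
s=st(); print(tofx(s['position']))
d=snapshot('side'); a=d['frame'][...,::-1]; a=a[220:460,180:400]
cv2.imwrite(f'pics/g9.png',cv2.resize(a,None,fx=2.5,fy=2.5))"
```

```text
t 14.20 pos [ 0.482  -0.3756  0.0597] jaw deg 84.23 toolx [-0.003  0.004 -1.   ] F [ 0.3 -0.4 -0.8] open 0.0005 q6 -2.22
[[-0.00279787 -0.18556015]]
```

View pics/g9.png

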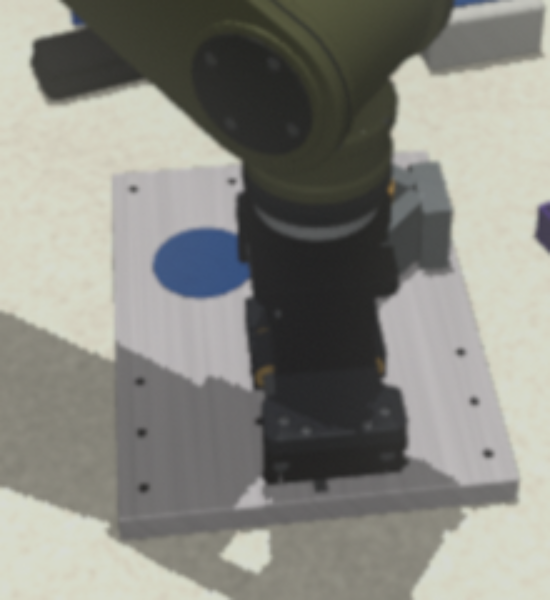

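The gripper is down on the outer side of the post, and the vee still looks undisturbed.

carry_out:
  series:
    - [-1,0.06,0.08,0,0]
    - [-1,0.01,0.1,0,0]
    - [-1,0.01,0.1,0,0]
    - [-1,0.0122,0.12,0,0]
    - [-1,0.0122,0.12,0,0]
    - [-1,0.0122,0.12,0,0]
    - [-1,0.0122,0.12,0,0]
    - [-1,0.0122,0.12,0,0]
    - [-1,0.0122,0.12,0,0]
    - [-1,0.0122,0.12,0,0]
    - [-1,0.0122,0.12,0,0]
    - [-1,0,0,0,0]

```text
clock: 15.25
position: [0.4921, -0.3145, 0.0617]
orientation: [0.678, 1.569, 2.148]
ft_force: [0.2, -0.2, 0.1]
opening: 0.0007
```

carry_out:
  series:
    - [-1,0.0122,0.12,0,0]
    - [-1,0.0122,0.12,0,0]
    - [-1,0.0122,0.12,0,0]
    - [-1,0.0122,0.12,0,0]
    - [-1,0.0122,0.12,0,0]
    - [-1,0,0,0,0]

```text
clock: 15.75
position: [0.4952, -0.2845, 0.0618]
orientation: [0.542, 1.569, 2.013]
ft_force: [-0.0, 0.6, -0.2]
opening: 0.0002
```

```bash
python3 -c "
from h import *
s=st(); print(tofx(s['position']))"
```

```text
t 15.75 pos [ 0.4952 -0.2845  0.0618] jaw deg 84.23 toolx [-0.001  0.001 -1.   ] F [-0.   0.6 -0.2] open 0.0002 q6 -2.09
[[ 0.00104491 -0.09361262]]
```

```bash
python3 -c "
from h import *
d=snapshot('side'); a=d['frame'][...,::-1]; a=a[220:460,180:400]
cv2.imwrite(f'pics/g10.png',cv2.resize(a,None,fx=2.5,fy=2.5))"
```

```text
(no output)
```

View pics/g10.png

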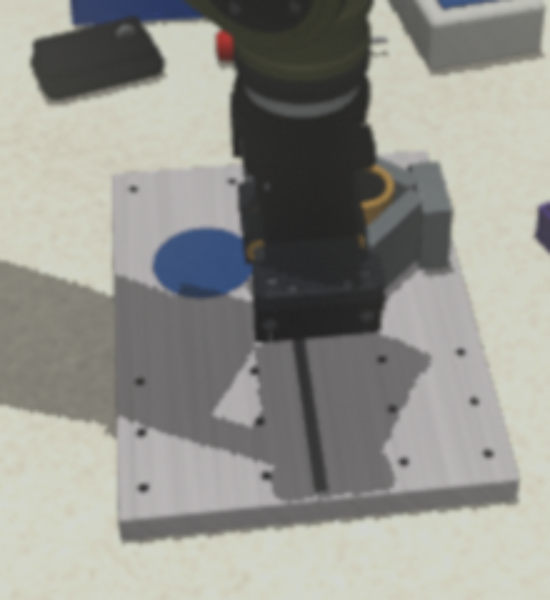

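carry_out:
  series:
    - [-1,0.0082,0.08,0,0]
    - [-1,0.0082,0.08,0,0]
    - [-1,0.004,0.04,0,0]
    - [-1,0,0,0,0]

```text
clock: 16.13
position: [0.4965, -0.2756, 0.0622]
orientation: [-0.3, 1.57, 1.17]
ft_force: [-0.3, -0.5, -0.0]
opening: -0.0
```

The slot is empty where the guard used to be, so the guard is moving with the gripper, and the sleeve is still seated. I'll continue in small steps until the force rises.

carry_out:
  series:
    - [-1,0.004,0.04,0,0]
    - [-1,0.004,0.04,0,0]
    - [-1,0,0,0,0]

```text
clock: 16.38
position: [0.4968, -0.2718, 0.0622]
orientation: [-0.68, 1.571, 0.789]
ft_force: [-0.5, -0.8, -0.8]
opening: 0.0004
```

carry_out:
  series:
    - [-1,0.003,0.03,0,0]
    - [-1,0.002,0.02,0,0]
    - [-1,0,0,0,0]

```text
clock: 16.63
position: [0.4969, -0.2714, 0.0623]
orientation: [-2.995, 1.567, -1.526]
ft_force: [-1.0, -7.5, -2.5]
opening: 0.0001
```

carry_out:
  series:
    - [-1,0.002,0.02,0,0]
    - [-1,0.002,0.02,0,0]
    - [-1,0,0,0,0]

```text
clock: 16.88
position: [0.4969, -0.2714, 0.0624]
orientation: [-2.996, 1.563, -1.526]
ft_force: [-2.1, -14.9, -5.4]
opening: 0.0006
```

The hard stop is reached at fixture y ≈ -80 mm, the predicted closed position. I'm retreating and checking.

carry_out:
  series:
    - [-1,-0.006,-0.06,0,0]
    - [-1,-0.02,-0.2,0,0]
    - [-1,-0.02,-0.3,0,0]
    - [-1,-0.2,-0.3,0.3,0]
    - [-1,-0.4,-0.3,0.6,0]
    - [-1,-0.5,-0.3,0.6,0]
    - [-1,-0.5,0,0.6,0]
    - [-1,-0.3,0,0.5,0]
    - [-1,0,0,0,0]
    - [-1,0,0,0,0]

```text
clock: 17.72
position: [0.4003, -0.3421, 0.1944]
orientation: [-2.203, 1.566, -0.735]
ft_force: [-1.0, -0.2, -0.5]
opening: 0.0006
```

Run:
```python
from h import *
s=st()
d=snapshot('side'); a=d['frame'][...,::-1]; a=a[220:460,180:400]
cv2.imwrite(f'pics/g11.png',cv2.resize(a,None,fx=2.5,fy=2.5))
d=snapshot('top'); cv2.imwrite(f'pics/g11t.png',cv2.resize(d['frame'][190:350,340:540,::-1],None,fx=3,fy=3))
P=cloud(d); hsv=cv2.cvtColor(d['frame'],cv2.COLOR_RGB2HSV)
m=(cv2.inRange(hsv,(5,100,60),(30,255,255))>0)&(P[...,2]>.085)&(P[...,2]<.1)&(P[...,1]<-.1)
q=tofx(P[m]); print('guard fx',len(q),q.min(0),q.max(0))
d0=dict(np.load('top.npz'));P=cloud(d0); hsv=cv2.cvtColor(d0['frame'],cv2.COLOR_RGB2HSV)
m=(cv2.inRange(hsv,(5,100,60),(30,255,255))>0)&(P[...,2]>.085)&(P[...,2]<.1)&(P[...,1]<-.1)
q=tofx(P[m]); print('before',len(q),q.min(0),q.max(0))
```

```text
t 17.72 pos [ 0.4003 -0.3421  0.1944] jaw deg 84.09 toolx [ 0.004 -0.003 -1.   ] F [-1.  -0.2 -0.5] open 0.0006 q6 -2.28
guard fx 406 [-0.01208478 -0.06672317] [0.01050038 0.04694222]
before 417 [-0.01274918 -0.15695873] [ 0.01027266 -0.0422538 ]
```

View pics/g11.png

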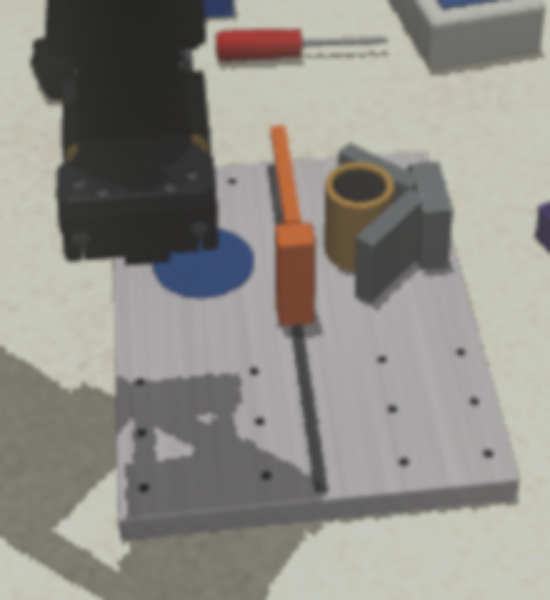

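View pics/g11t.png

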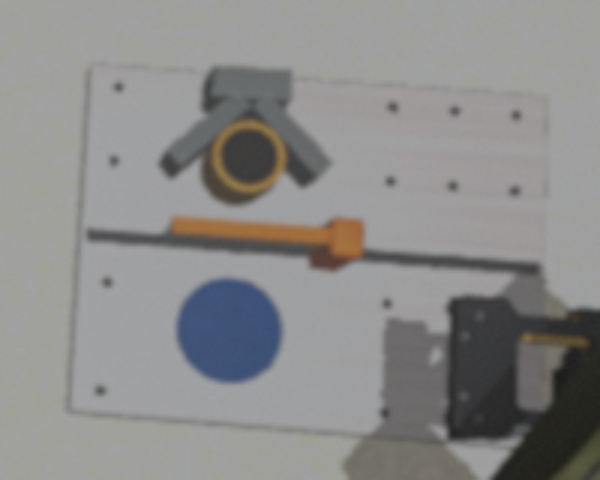

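The guard is shut: its outer face is at y = -67 mm and its free end at +47 mm, with the sleeve still home. On to the button.

carry_out:
  series:
    - [-1,0.2,0.3,0,0]
    - [-1,0.37,0.556,0,0]
    - [-1,0.37,0.556,0,0]
    - [-1,0.37,0.556,0,0]
    - [-1,0.37,0.556,0,0]
    - [-1,0.37,0.556,0,0]
    - [-1,0.37,0.556,0,0]
    - [-1,0.37,0.556,0,0]
    - [-1,0.37,0.556,0,0]
    - [-1,0.37,0.556,0,0]
    - [-1,0.37,0.556,0,0]
    - [-1,0.37,0.556,0,0]

```text
clock: 18.82
position: [0.6136, -0.0173, 0.1891]
orientation: [1.528, 1.566, 2.999]
ft_force: [0.4, -0.4, -0.6]
opening: 0.0002
```

carry_out:
  series:
    - [-1,0.37,0.556,0,0]
    - [-1,0.37,0.556,0,0]
    - [-1,0.37,0.556,0,0]
    - [-1,0.3,0.4,0,0]
    - [-1,0.23,0.3,0,0]
    - [-1,0,0,0,0]
    - [-1,0,0,0,0]
    - [-1,0,0,0,0]

```text
clock: 19.48
position: [0.6946, 0.0985, 0.1898]
orientation: [1.832, 1.567, -2.981]
ft_force: [-0.5, -0.0, -0.5]
opening: 0.0004
```

carry_out:
  series:
    - [-1,0.05,0.09,-0.2,0]
    - [-1,0,0,-0.4,0]
    - [-1,0,0,-0.4,0]
    - [-1,0,0,-0.4,0]
    - [-1,0,0,-0.3,0]
    - [-1,0,0,-0.1,0]
    - [-1,0,0,0,0]
    - [-1,0,0,0,0]
    - [-1,0,0,0,0]

```text
clock: 20.23
position: [0.699, 0.1031, 0.1037]
orientation: [-1.403, 1.568, 0.066]
ft_force: [0.1, -0.1, 0.1]
opening: 0.0004
```

Run:
```python
from h import *
s=st()
d=snapshot('side'); a=d['frame'][...,::-1]; a=a[120:280,280:440]
cv2.imwrite(f'pics/g12.png',cv2.resize(a,None,fx=3.5,fy=3.5))
```

```text
t 20.23 pos [0.699  0.1031 0.1037] jaw deg 84.17 toolx [ 0.003  0.    -1.   ] F [ 0.1 -0.1  0.1] open 0.0004 q6 -1.40
```

View pics/g12.png

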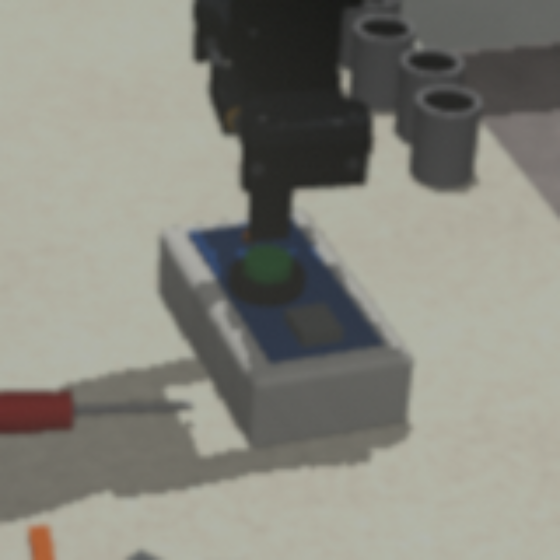

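The closed fingers hang over the green button, seen at (268,262). I'm lowering carefully.

carry_out:
  series:
    - [-1,-0.02,0,-0.1,0]
    - [-1,0,0,-0.08,0]
    - [-1,0,0,-0.06,0]
    - [-1,0,0,0,0]
    - [-1,0,0,0,0]

```text
clock: 20.7
position: [0.6971, 0.1032, 0.0902]
orientation: [1.474, 1.571, 2.943]
ft_force: [-0.7, -0.3, 2.4]
opening: 0.0002
```

carry_out:
  series:
    - [-1,0,0,-0.04,0]
    - [-1,0,0,-0.04,0]
    - [-1,0,0,0,0]

```text
clock: 20.95
position: [0.6972, 0.1033, 0.0862]
orientation: [-1.353, 1.57, 0.116]
ft_force: [-0.4, -0.5, 3.7]
opening: 0.0005
```

carry_out:
  series:
    - [-1,0,0,-0.03,0]
    - [-1,0,0,-0.03,0]
    - [-1,0,0,0,0]

```text
clock: 21.2
position: [0.6973, 0.1033, 0.0852]
orientation: [-1.951, 1.571, -0.481]
ft_force: [-5.3, 0.3, 11.8]
opening: 0.0006
```

carry_out:
  series:
    - [-1,0,0,-0.02,0]
    - [-1,0,0,0,0]
    - [-1,0,0,0,0]

```text
clock: 21.45
position: [0.6973, 0.1033, 0.0852]
orientation: [-1.68, 1.571, -0.21]
ft_force: [-6.8, -1.4, 14.9]
opening: 0.0004
```

carry_out:
  series:
    - [-1,0,0,0.1,0]
    - [-1,0,0,0.2,0]
    - [-1,0,0,0.4,0]
    - [-1,0,0,0.4,0]
    - [-1,-0.2,0.2,0.5,0]
    - [-1,-0.5,0.4,0.5,0]
    - [-1,-0.6,0.4,0,0]
    - [-1,-0.6,0.4,0,0]
    - [-1,-0.3,0.2,0,0]
    - [-1,0,0,0,0]
    - [-1,0,0,0,0]
    - [-1,0,0,0,0]

```text
clock: 22.45
position: [0.5875, 0.1829, 0.1869]
orientation: [-2.306, 1.57, -0.837]
ft_force: [0.8, 0.4, 0.1]
opening: 0.0004
```

Run:
```python
from h import *
s=st()
for n in('top','side'):
    d=snapshot(n); cv2.imwrite(f'pics/end{n}.png',d['frame'][...,::-1])
    P=cloud(d); hsv=cv2.cvtColor(d['frame'],cv2.COLOR_RGB2HSV)
    for nm,lo,hi in(('orange',(8,110,60),(30,255,255)),('green',(45,100,40),(85,255,255)),('red',(0,120,60),(7,255,255)),('purple',(125,60,30),(150,255,255))):
        for c,ss in cen(cv2.inRange(hsv,lo,hi)>0,40): print(n,nm,c.round(1),ss[4],P[int(c[1]),int(c[0])].round(3))
```

```text
t 22.45 pos [0.5875 0.1829 0.1869] jaw deg 84.18 toolx [ 0. -0. -1.] F [0.8 0.4 0.1] open 0.0004 q6 -1.25
top orange [422.  242.2] 151 [ 0.552 -0.194  0.074]
top orange [434.2 267.6] 384 [ 0.502 -0.21   0.094]
top green [263.  172.6] 164 [0.698 0.103 0.075]
top green [633.9 184. ] 105 [ 0.672 -0.636  0.   ]
top red [288.3 258. ] 166 [0.536 0.061 0.025]
top purple [424.5 160.4] 1328 [ 0.727 -0.216  0.027]
side orange [93.5 42.2] 6775 [0.11  1.293 0.051]
side orange [159.8  78.6] 175 [ 0.308  1.626 -0.217]
side orange [296.4 317.1] 797 [ 0.495 -0.258  0.094]
side orange [323.6 295.7] 179 [ 0.553 -0.197  0.075]
side green [156.1  35.3] 12109 [ 0.315  1.934 -0.13 ]
side green [391.3  46.5] 12874 [ 1.458  1.951 -0.254]
side green [355.9 193.2] 69 [0.696 0.098 0.077]
side green [600.3 469.5] 1630 [ 0.852 -0.546  0.004]
side red [282.8 237.2] 315 [0.532 0.05  0.023]
side purple [428.1 315.4] 1556 [ 0.732 -0.226  0.021]
```

View pics/endtop.png

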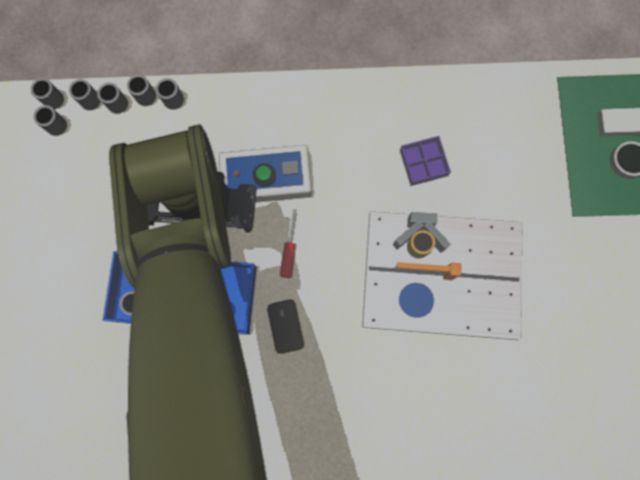

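View pics/endside.png

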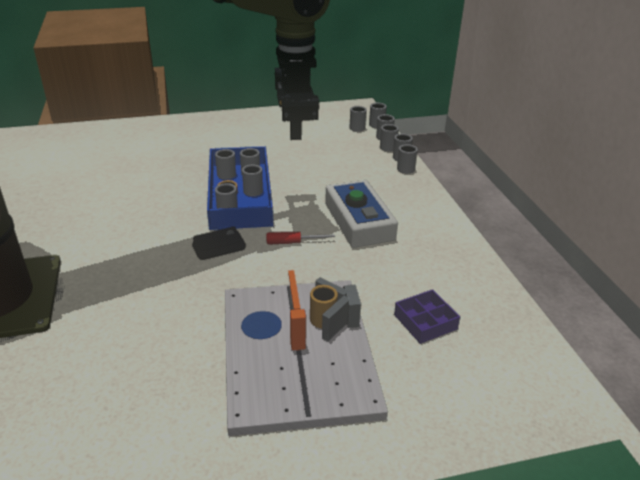

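The final views show the sleeve home at top (422,242), the guard shut and the button up at z = 0.075. The five other pieces stand in the bin, the mouse, driver and tray are unmoved, and the arm is clear of everything.

```bash
python3 -c "
from h import *
print(close_job())"
```

```text
the job is handed in; nothing more can be done
None
```

I carried out the whole job in about 22.5 s of the 67 s allowed and handed it in; the hand-in reports no verdict.

**What I did**
- I lifted the tall brass sleeve out of the bin, lowered it onto the blue mark until the plate took its weight, and let go.
- I pushed it from behind with the fingers set 34 mm apart, sliding it along the plate into the vee. The push force then climbed to about 11 N with no further travel and almost no sideways force.
- I pushed the guard to its hard stop (about 15 N). After that I pressed the button about 6 mm, until it bottomed at 12–15 N, and released it.

**Last checks**
- **Sleeve:** upright and released in the vee. The top camera put it about 2–3 mm from my computed seat: 2 mm short and 1.7 mm to the side. That disagrees slightly with the force, which said it was fully home. I put the difference down to the roughly 2 mm calibration error.
- **Guard:** outer face at -67 mm and free end at +47 mm along the fixture's y, which is the fully shut position.
- **Button:** back up, with its top at z ≈ 0.075 m as at the start.
- **Bystanders:** the tray is where it started. The screwdriver's top-view reading was partly blocked, but it sits within 3 mm of its start. I checked the mouse by eye only, and it looks unmoved.
- **Bin:** all five other pieces are standing in the last side view; the arm hid most of the bin from the top camera.
- **Arm:** clear of everything, with wrist force near zero.

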